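# Lay out the stain kit in its caddy

### The job

Lay out the stain kit in its caddy, seen from where you stand: the jar in the large cup at the left end, the small brush bristles down, centred lengthwise on the ribbed bed at the right end, and between them the two small cups, the stain stick in the rear one and the dropper bottle in the front one. Put the dosing cup, still upside down, over the jar's lid like a cap. Do not knock the glass dropper bottle over, and leave the other things on the worktop where they are.

Things in the scene. Friction and masses are not known exactly. Their poses are not given: they have to be found in the camera images.
- caddy: Grey-green tray 122x218 mm, fixed. Origin: centre of underside; x to its rear, y to its left end. Floor 6 mm up. Flared cups, rims 28 mm up: large (54 mm wide at floor, 62 at mouth) at x 0, y +70 mm; rear small (38 to 46) at x +32, y -6; front small (43 to 51) at x -32, y -6. Brush bed centre x 0, y -80: ribs 44 mm long in y, tops 12 mm up, between end lips (20 mm up) 105 mm apart in x; sides open.
- soda_jar: Upright round jar with a printed label and a dark screw lid, the thickest of the small upright containers: 44 mm across, 105 mm high, 0.11 kg. Origin: centre of its underside, z up. Lid 44 mm across from 85 to 105 mm. Loose.
- stain_stick: Upright slim stick like a glue stick, with a long green cap that does not come off: 28 mm across all the way, 110 mm high, 0.06 kg. Origin: centre of its underside, z up. Loose.
- dropper_bottle: Small brown glass bottle with a black pointed dropper top, upright: body 33 mm across up to 55 mm, narrowing above to a 24 mm collar (62 to 77 mm) and a 13 mm dropper bulb, 102 mm high in all, 0.07 kg. Origin: centre of its underside, z up. Loose.
- dosing_cup: Light blue cup, upside down, 62 mm high, small tab at the rim (below), 30 g, loose. Outside 57 mm across at the closed end (now on top, 2 mm thick), 71 at the rim; inside 51 to 66 mm. Origin: on the closed end's outer face, its z pointing down; the round axis lies at y +9.7 mm in its own frame, the tab towards -y. Over the jar it rests on the lid, its top 107 mm above the jar's foot.
- collar_brush: The small brush, oblong, lying bristles down: 30 mm wide (its x), 85 mm long (its y), 23 mm high, 0.07 kg. Origin: centre of its underside, z up. Loose.
- balm_pot: Bystander: round low pot, 69 mm across, 41 mm high, loose. Not to be moved.
- tape_measure: Bystander: round tape measure with its end sticking out, 56 x 88 x 19 mm, loose; its case is 56 mm across, centred at y +16 mm in its own frame. Not to be moved.
Things that resemble listed ones, but are neither listed nor needed, are in the scene too. What is shaped like the stain_stick but pink is not meant.

How it is judged:
At the end, for the whole second after the job is handed in: Jar, stick and bottle upright on the caddy floor within 10 mm of their cups' centres (tilt under 0.1 rad); small brush flat on the ribs within 12 mm of centre and 0.22 rad of lengthwise; dosing cup upside down on the jar's lid, within 9 mm of its axis, level to 0.14 rad; all at rest (x of soda_jar in the frame of caddy between -0.01 and 0.01 m and y of soda_jar in the frame of caddy between 0.06 and 0.08 m and z of soda_jar in the frame of caddy between 0.002 and 0.01 m and angle between each of soda_jar, stain_stick, dropper_bottle's own z axis and vertical below 0.1 rad and linear speed of each of soda_jar, stain_stick, dropper_bottle, collar_brush, dosing_cup below 0.01 m/s and angular speed of each of soda_jar, stain_stick, dropper_bottle, collar_brush, dosing_cup below 0.15 rad/s and x of stain_stick in the frame of caddy between 0.022 and 0.042 m and y of stain_stick in the frame of caddy between -0.016 and 0.004 m and z of stain_stick in the frame of caddy between 0.002 and 0.01 m and x of dropper_bottle in the frame of caddy between -0.042 and -0.022 m and y of dropper_bottle in the frame of caddy between -0.016 and 0.004 m and z of dropper_bottle in the frame of caddy between 0.002 and 0.01 m and x of collar_brush in the frame of caddy between -0.012 and 0.012 m and y of collar_brush in the frame of caddy between -0.092 and -0.068 m and z of collar_brush in the frame of caddy between 0.008 and 0.016 m and angle between collar_brush's own z axis and vertical below 0.12 rad and angle between the y axis of collar_brush and the x axis of caddy, either way round below 0.22 rad and x of soda_jar in the frame of dosing_cup between -0.009 and 0.009 m and y of soda_jar in the frame of dosing_cup between 0.0007 and 0.0187 m and z of soda_jar in the frame of dosing_cup between 0.1015 and 0.1135 m and angle between dosing_cup's own z axis and vertical above 3 rad); the robot touches nothing.
It fails at once if the glass dropper bottle is knocked over (tilted more than 0.8 rad) (angle between dropper_bottle's own z axis and vertical above 0.8 rad).
It fails at once if a bystander (pot or tape measure) is shifted by more than 25 mm (distance of any of balm_pot, tape_measure from where it was at the start of the episode above 0.025 m).
It also fails if it takes over 141 s, if anything falls off the work surface, if the arm or the gripper's body presses on something with over 40 N, if the wrist force passes 120 N, or if a joint passes its speed limit or range.

### The arm

A 6-joint arm with a two-finger parallel gripper is mounted at the origin on a cart in front of the work surface, level with it; the furniture and walls round the work are solid. World frame = base frame: x ahead of the robot, y to its left, z up, the work surface at z = 0. Lengths are in m, angles in rad, forces in N, time in s.
With the tool pointing down it reaches from about 0.25 to 0.775 m from the base axis. Payload 4 kg.
Tool frame: the origin (TCP) lies between the finger pads; the fingertips stand 25 mm ahead of it and the grasp point (between the pads) lies 6 mm ahead of it (robot.tip_reach is the z of the fingertips in the tool frame, in m); z points along the fingers, y is the line along which they close (so a half turn about z gives the same grasp; the last joint's range is limited). The gripper opens to 94 mm and grips with 3 to 60 N. Pads are 16 mm wide; open, the fingers measure 119 mm over their backs; the gripper's body (75 mm by 177 mm) begins 78 mm behind the grasp point.
Start: joints at [1.079, 0.087, 1.371, -0, 1.684, -0.103], TCP at [0.209, 0.509, 0.231] pointing down, gripper open.
Joint ranges: [-3.1, 3.1], [-0.76, 2.03], [0.27, 2.55], [-1.08, 4.22], [0.17, 2.65], [-2.57, 2.57]. Speed limits (rad/s): [2.79, 2.79, 3.14, 3.14, 3.14, 3.14].

### API

Orientations are given as [roll, pitch, yaw] about the fixed x, y, z axes, in that order (R = Rz(yaw) Ry(pitch) Rx(roll)).
In Python, from bench import robot gives the robot as it stands. The module is installed in compiled form; this text tells all that it offers.
- The arm moves only by the shell command python3 -m handwheel 'ROWS'. ROWS is JSON, a list of rows, each a list of 3 entries, a list of its own where there are three numbers: the turn, a rotation vector about the world's x, y, z in units of 90 degrees (1.0 is 90 degrees), then the shift along the world's x, y, z in units of 0.05 m (1.0 is 0.05 m), then the closure, from 0 (fully open) to 1 (shut). A call has 1 to 5 rows; each row shifts and turns the commanded pose from where the row before left it; what a row does not reach is not made up. A row lasts 1/10 s, in which the tool goes at most 50 mm and 8.59 degrees, less where a joint would pass 70% of its speed; a pose out of reach is approached as far as the arm can. A call with a number of a shift or a turn outside -1 to 1 is refused whole. A call with a gripper value outside its range is refused whole. The fingers move at their own pace and stop on an object; the grip force is fixed at half the most. Time passes only in rows, so rows that do not move let the fingers close. It gives the time, the measured TCP pose, the force, the opening and the grip force at its end, in the units of the state.
- robot.get_obs(): the state, without advancing time (a new reading comes with each control period).
- robot.snapshot(name): name is "scene" or "side" or "wrist"; returns (picture, depth): 400x640x3 uint8, red, green, blue; 400x640 float32, m along the optical axis (not along the pixel's ray), 0 where there is no reading.
- robot.calibration(name): a dict with "mtx" (3x3 intrinsics, pixels), "D" ([k1, k2, p1, p2, k3] as OpenCV has them; the pictures are not rectified), "extrinsics" (4x4, takes a point from camera to world coordinates); the wrist camera has in their place "hand_eye" (4x4, takes a point from camera to tool coordinates, whose origin is the TCP and whose axes are the flange's). Camera axes: x right, y down, z forward; pixel columns grow to the right and rows downward; lengths in m; the calibration is good to about 2 mm. A picture is of the moment at which its call begins: read the wrist's pose just before it. calibration takes no time and is no camera call.
- robot.close_job(): hands the job in; it is judged then, once.
Trained networks look in the newest picture that a camera, given by its name, has taken for a name from the list of things; names that differ only in an ending like _2 or _b are one class to them, and where a whole thing is asked for, a point or a joint stands for the part that bears it (a point fixed in the world has none). Each returns a list of dicts, best first, with "p" (0 to 1); they miss things now and then, are a little off and sometimes report something else, mostly with a low value. They report only what shows in the picture. A call takes as long as a camera call. They do not tell look-alikes from the thing itself.
- robot.boxes_of(query, camera): "bbox" ([left, top, right, bottom] in pixels, round what is visible of it).
The state is a dict: "time": time; "joint_positions": joint angles; "qvel": joint speeds; "joint_torque": joint torques, N m; "tool_pos": TCP position; "ee_rot": TCP orientation; "wrist_force": force on the tool from outside, world axes, zero at the start; "wrist_torque": the same for the moment, N m; "width": finger opening in m; "finger_force": force on a finger pad.
Only numpy, scipy, OpenCV 4.12 (cv2) and the standard library are available. Lean on these libraries where they do the work, as an engineer would, in place of code of your own. Each camera call takes 0.05 s, during which the arm holds its last target. There are 200 camera calls.

## Working session

There is one attempt and no reset: what is moved stays moved. The work goes in short steps, Python scripts to look and compute and a shell command to move; the robot and the scene stay as the last step left them, time stands still between calls to the robot, and variables do not carry over. Pictures are saved under pics/ and viewed, at most 14 in all, crops included, and the job is handed in when it is done.

```bash
mkdir -p pics
cat > h.py <<'E'
import numpy as np, cv2
from bench import robot
from scipy.spatial.transform import Rotation as R
def ext(n,o=None):
    c=robot.calibration(n)
    if 'extrinsics' in c: return c,np.array(c['extrinsics'])
    o=o or robot.get_obs(); T=np.eye(4); T[:3,:3]=R.from_euler('xyz',o['ee_rot']).as_matrix(); T[:3,3]=o['tool_pos']
    return c,T@np.array(c['hand_eye'])
def cloud(n):
    o=robot.get_obs(); p,d=robot.snapshot(n); c,T=ext(n,o)
    v,u=np.mgrid[0:400,0:640]; uv=np.stack([u,v],-1).reshape(-1,1,2).astype(float)
    x=cv2.undistortPoints(uv,np.array(c['mtx']),np.array(c['D'])).reshape(400,640,2)
    P=np.concatenate([x,np.ones((400,640,1))],-1)*d[...,None]
    W=P@T[:3,:3].T+T[:3,3]; W[d==0]=np.nan
    return p,W
def save(p,f): cv2.imwrite('pics/'+f,p[...,::-1])
E
python3 - <<'E'
from h import *
print(robot.get_obs())
for n in ['scene','side','wrist']:
    p,W=cloud(n); save(p,n+'0.png'); np.save(n+'0.npy',W)
    for q in ['caddy','soda_jar','stain_stick','dropper_bottle','dosing_cup','collar_brush','balm_pot','tape_measure']:
        for b in robot.boxes_of(q,n)[:3]:
            l,t,r,m=[int(x) for x in b['bbox']]
            w=W[(t+m)//2-2:(t+m)//2+3,(l+r)//2-2:(l+r)//2+3].reshape(-1,3)
            print(n,q,round(b['p'],2),[l,t,r,m],np.round(np.nanmedian(w,0),3))
E
```

```text
{'time': 0.0, 'joint_positions': array([ 1.07892003e+00,  8.79558913e-02,  1.37223336e+00, -2.89210768e-06,
        1.68358793e+00, -1.03102422e-01]), 'qvel': array([-0.00071997,  0.00131769, -0.00100746,  0.00045287,  0.00092819,
       -0.00106653]), 'joint_torque': array([ 1.17098803e-04, -3.40183282e+01, -3.02428794e+01,  7.17988866e-02,
        3.31077143e-02, -1.78168771e-04]), 'tool_pos': array([0.20825527, 0.50852253, 0.22931423]), 'ee_rot': array([-3.13941942e+00, -2.21972754e-04,  2.75281821e+00]), 'wrist_force': array([-0.22568281,  0.39889985,  0.09298509]), 'wrist_torque': array([-0.01613451, -0.01392906, -0.01857959]), 'finger_force': 0.0, 'width': 0.09402824849796995}
scene caddy 0.58 [284, 165, 366, 250] [ 0.571 -0.144  0.01 ]
scene soda_jar 0.83 [307, 275, 328, 305] [ 0.375 -0.288  0.104]
scene stain_stick 0.69 [292, 237, 304, 264] [ 0.416 -0.197  0.094]
scene dropper_bottle 0.84 [353, 301, 372, 320] [ 0.409 -0.381  0.074]
scene dosing_cup 0.86 [392, 285, 432, 320] [ 0.494 -0.45   0.06 ]
scene collar_brush 0.74 [285, 167, 364, 248] [ 0.566 -0.143  0.017]
scene collar
[... 198 characters left out ...]
asure 0.91 [187, 179, 210, 195] [0.399 0.149 0.018]
scene tape_measure 0.25 [255, 208, 280, 235] [ 0.443 -0.062  0.021]
side caddy 0.58 [283, 206, 357, 251] [ 0.581 -0.138  0.007]
side soda_jar 0.6 [264, 224, 293, 288] [ 0.372 -0.303  0.063]
side stain_stick 0.81 [217, 208, 234, 261] [ 0.333 -0.151  0.058]
side stain_stick 0.6 [267, 205, 280, 226] [ 0.419 -0.201  0.098]
side dropper_bottle 0.78 [315, 252, 332, 302] [ 0.405 -0.394  0.053]
side dosing_cup 0.55 [367, 261, 413, 312] [ 0.486 -0.468  0.047]
side collar_brush 0.61 [244, 220, 265, 240] [ 0.431 -0.081  0.02 ]
side balm_pot 0.68 [368, 204, 399, 227] [ 0.73  -0.203  0.034]
side tape_measure 0.77 [195, 198, 218, 218] [0.39  0.135 0.017]
```

Run:
```python
import cv2
a=cv2.imread('pics/scene0.png')[130:340,170:450]; cv2.imwrite('pics/s1.png',cv2.resize(a,None,fx=2.8,fy=2.8,interpolation=cv2.INTER_CUBIC))
a=cv2.imread('pics/side0.png')[150:330,180:430]; cv2.imwrite('pics/d1.png',cv2.resize(a,None,fx=3,fy=3,interpolation=cv2.INTER_CUBIC))
```

```text
(no output)
```

View pics/s1.png

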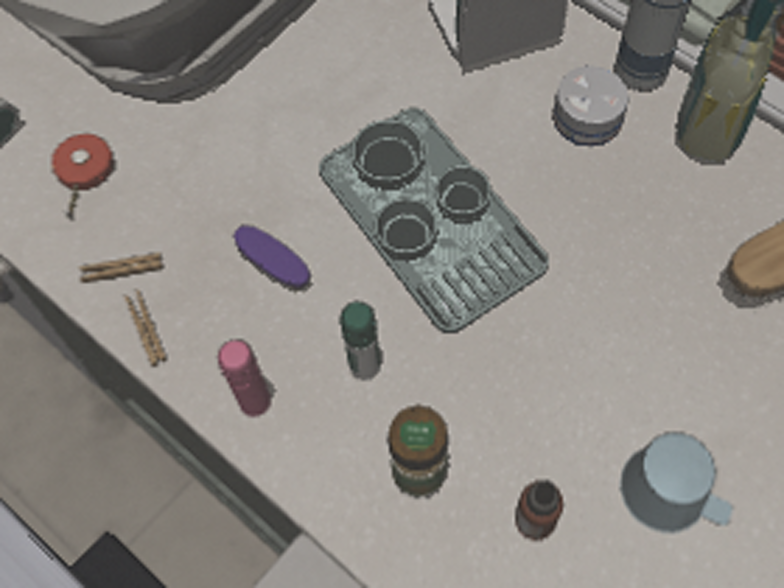

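View pics/d1.png

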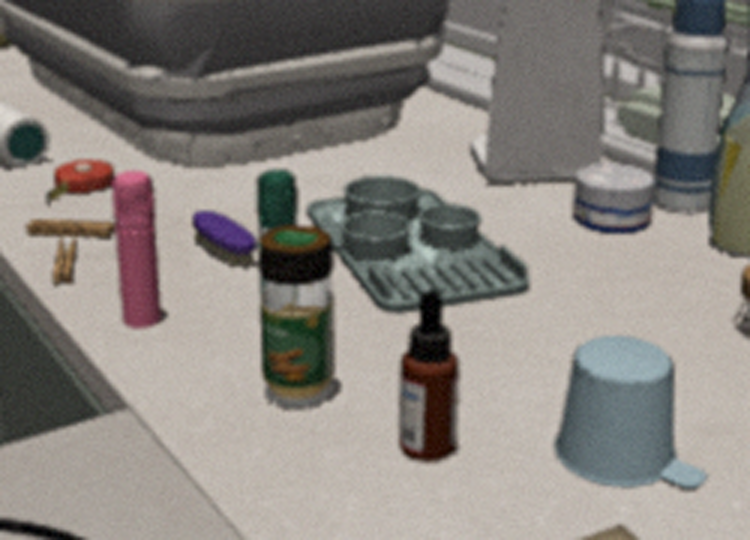

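```bash
python3 -m handwheel '[[[0,0,0],[0.2,-1,0.8],0],[[0,0,0],[0.2,-1,0.8],0],[[0,0,0],[0.2,-1,0.8],0],[[0,0,0],[0.3,-1,0.6],0],[[0,0,0],[0.3,-1,0.2],0]]'
python3 -m handwheel '[[[0,0,0],[0.3,-1,0],0],[[0,0,0],[0.3,-1,0],0],[[0,0,0],[0.3,-1,0],0],[[0,0,0],[0.3,-1,0],0],[[0,0,0],[0.3,-1,0],0]]'
python3 -m handwheel '[[[0,0,0],[0.3,-1,0],0],[[0,0,0],[0.3,-1,0],0],[[0,0,0],[0.3,-1,0],0],[[0,0,0],[0.3,-1,0],0],[[0,0,0],[0,0,0],0]]'
python3 - <<'E'
from h import *
print(robot.calibration('wrist'),robot.get_obs()['joint_positions'])
p,W=cloud('wrist'); save(p,'w1.png'); np.save('w1.npy',W)
for q in ['caddy','soda_jar','stain_stick','dropper_bottle','dosing_cup','collar_brush']:
    for b in robot.boxes_of(q,'wrist')[:2]: print(q,round(b['p'],2),np.round(b['bbox']))
E
```

```text
time: 1.85
tool_pos: [0.2586, 0.3038, 0.3606]
ee_rot: [3.136, 0.003, 2.755]
wrist_force: [1.7, 0.3, 0.0]
width: 0.094
finger_force: 0.0
time: 2.35
tool_pos: [0.3299, 0.0634, 0.3578]
ee_rot: [3.141, 0.002, 2.753]
wrist_force: [1.0, -0.2, -0.0]
width: 0.0939
finger_force: 0.0
time: 2.85
tool_pos: [0.388, -0.1311, 0.3556]
ee_rot: [-3.14, -0.003, 2.744]
wrist_force: [-0.2, 0.5, -0.1]
width: 0.0939
finger_force: 0.0
{'mtx': array([[349.90594789,   0.        , 318.7533795 ],
       [  0.        , 349.90594789, 199.14742787],
       [  0.        ,   0.        ,   1.        ]]), 'D': array([-0.07095473,  0.        ,  0.        ,  0.        ,  0.        ]), 'hand_eye': array([[-7.31954555e-04, -9.74100691e-01, -2.26113486e-01,
         6.45619243e-02],
       [ 9.99999402e-01, -5.29224661e-04, -9.57200795e-04,
         5.10560444e-04],
       [ 8.12745122e-04, -2.26114052e-01,  9.74100495e-01,
        -1.54178524e-01],
       [ 0.00000000e+00,  0.00000000e+00,  0.00000000e+00,
         1.00000000e+00]])} [-4.63437616e-01 -2.13871599e-01  1.40864649e+00 -1.56654210e-03
  1.94955468e+00 -1.63764388e+00]
caddy 0.92 [288. 233. 427. 294.]
soda_jar 0.95 [186. 189. 239. 235.]
stain_stick 0.8 [278. 194. 302. 233.]
stain_stick 0.73 [285. 127. 312. 155.]
dosing_cup 0.47 [280. 195. 302. 234.]
collar_brush 0.78 [348. 164. 409. 199.]
```

View pics/w1.png

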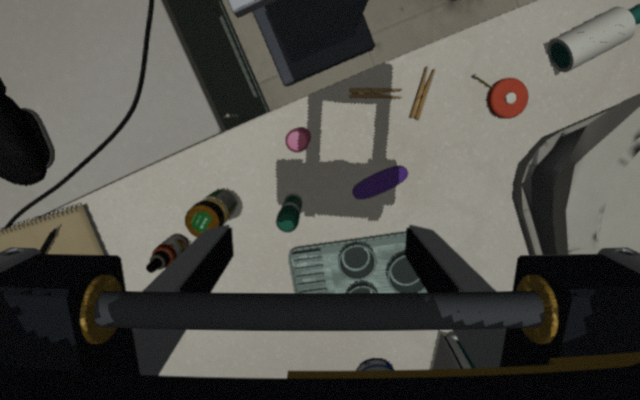

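```bash
cat >> h.py <<'E'
def fitc(P,r):
    from scipy.optimize import least_squares
    return least_squares(lambda c:np.hypot(P[:,0]-c[0],P[:,1]-c[1])-r,P[:,:2].mean(0),loss='soft_l1',f_scale=.002).x
def top(W,xy,rad,z0,z1):
    P=W.reshape(-1,3); P=P[np.isfinite(P).all(1)]
    return P[(np.hypot(P[:,0]-xy[0],P[:,1]-xy[1])<rad)&(P[:,2]>z0)&(P[:,2]<z1)]
def mid(P): 
    a=P[:,:2]; return np.round(np.r_[(a.min(0)+a.max(0))/2,a.max(0)-a.min(0),len(a)],4)
def rect(P):
    h=cv2.minAreaRect((P[:,:2]*1000).astype(np.float32)); return h
E
python3 - <<'E'
from h import *
Ws={n:np.load(n+'.npy') for n in ['scene0','side0','w1']}
for nm,xy,r,z0,z1,rad in [('jar',(.375,-.295),.04,.095,.115,0.022),('jarbody',(.375,-.295),.04,.02,.095,0.022),('stick',(.418,-.198),.035,.1,.12,.014),('stickbody',(.418,-.198),.035,.015,.1,.014),('bot',(.407,-.39),.03,.015,.05,.0165),('bulb',(.407,-.39),.04,.085,.12,.0065),('cup',(.49,-.46),.06,.055,.075,.0285),('cupbody',(.49,-.46),.06,.01,.03,.034)]:
    for n,W in Ws.items():
        P=top(W,xy,r,z0,z1)
        if len(P)>5: print(nm,n,mid(P),fitc(P,rad).round(4),P[:,2].max().round(4))
for n,W in Ws.items():
    P=top(W,(.44,-.065),.06,.012,.04); print('brush',n,rect(P),P[:,2].max(),len(P))
    P=top(W,(.57,-.144),.14,.005,.035); print('caddy',n,rect(P),mid(P))
    P=top(W,(.5,0),.03,-.03,.03); print('table z',np.median(P[:,2]))
E
```

```text
jar scene0 [ 3.856e-01 -2.834e-01  4.290e-02  4.280e-02  3.540e+02] [ 0.3888 -0.2808] 0.108
jar side0 [ 3.829e-01 -2.856e-01  4.350e-02  4.340e-02  3.060e+02] [ 0.3846 -0.2831] 0.108
jar w1 [ 3.815e-01 -2.838e-01  3.630e-02  4.280e-02  8.670e+02] [ 0.3964 -0.283 ] 0.1084
jarbody scene0 [ 3.797e-01 -2.881e-01  3.260e-02  3.570e-02  1.950e+02] [ 0.3861 -0.2833] 0.095
jarbody side0 [ 3.817e-01 -2.893e-01  4.320e-02  3.960e-02  9.270e+02] [ 0.3838 -0.2844] 0.0949
jarbody w1 [ 3.836e-01 -2.777e-01  4.160e-02  3.180e-02  6.290e+02] [ 0.3854 -0.2846] 0.0949
stick scene0 [ 4.255e-01 -1.879e-01  2.680e-02  2.700e-02  1.150e+02] [ 0.4297 -0.1848] 0.11
stick side0 [ 4.215e-01 -1.904e-01  2.300e-02  2.450e-02  9.400e+01] [ 0.4242 -0.1863] 0.1105
stick w1 [ 4.247e-01 -1.891e-01  2.700e-02  2.710e-02  4.040e+02] [ 0.4275 -0.1915] 0.1113
stickbody scene0 [ 4.234e-01 -1.911e-01  2.390e-02  2.070e-02  1.620e+02] [ 0.426  -0.1868] 0.1
stickbody side0 [ 4.226e-01 -1.924e-01  2.690e-02  2.220e-02  1.620e+02] [ 0.4238 -0.1874] 0.0999
stickbody w1 [ 4.226e-01 -1.869e-01  2.390e-02  2.340e-02  3.020e+02] [
[... 1269 characters left out ...]
z -0.0015986150853147807
brush side0 ((440.00689697265625, -62.64895248413086), (27.895307540893555, 82.1233901977539), 4.0025458335876465) 0.024800835052597836 207
caddy side0 ((533.787353515625, -127.69586181640625), (219.8807373046875, 201.1284942626953), 75.92118835449219) [ 5.452e-01 -1.380e-01  2.169e-01  2.340e-01  2.051e+03]
table z 0.0004341387311149747
brush w1 ((443.4811706542969, -61.10918045043945), (29.50152015686035, 84.32847595214844), 1.8261191844940186) 0.025883775675848653 1066
caddy w1 ((520.4660034179688, -120.00346374511719), (218.260009765625, 169.83334350585938), 66.90391540527344) [ 5.392e-01 -1.479e-01  2.034e-01  1.947e-01  6.060e+03]
table z -7.650830287664334e-05
```

Run:
```python
from h import *
from scipy.optimize import least_squares
C=np.array([[0,.07],[.032,-.006],[-.032,-.006]]); rr=np.array([.0315,.0235,.026])
for n in ['scene0','side0','w1']:
    P=top(np.load(n+'.npy'),(.57,-.144),.135,.005,.034)
    P=P[(np.hypot(P[:,0]-.444,P[:,1]+.061)>.055)&(np.hypot(P[:,0]-.425,P[:,1]+.1885)>.05)]
    P=P[(P[:,0]>.48)]
    print(n,rect(P),mid(P))
    Q=P[(P[:,2]>.0265)]
    def f(t):
        c,s=np.cos(t[2]),np.sin(t[2]); g=C@np.array([[c,s],[-s,c]])+t[:2]
        D=np.hypot(Q[:,None,0]-g[:,0],Q[:,None,1]-g[:,1])-rr
        return np.abs(D).min(1)
    best=min((least_squares(f,[x,y,a],loss='soft_l1',f_scale=.002) for a in (-.3,-.1,.1,.3) for x in (.56,.58,.6) for y in (-.16,-.14,-.12)),key=lambda s:s.cost)
    print(len(Q),best.x.round(4),best.cost/len(Q))
```

```text
scene0 ((574.3743286132812, -135.82522583007812), (218.7602996826172, 123.2450942993164), 75.84069061279297) [ 5.740e-01 -1.362e-01  1.646e-01  2.330e-01  2.052e+03]
70 [ 0.5738 -0.1364 -0.2463] 7.139993235085527e-07
side0 ((571.9342041015625, -137.49685668945312), (219.98789978027344, 122.86814880371094), 75.54418182373047) [ 5.716e-01 -1.380e-01  1.640e-01  2.340e-01  1.997e+03]
159 [ 0.5721 -0.1374 -0.2498] 9.778237410573776e-07
w1 ((552.0235595703125, -133.46133422851562), (218.260009765625, 101.2187271118164), 66.90391540527344) [ 5.661e-01 -1.479e-01  1.496e-01  1.947e-01  5.831e+03]
330 [ 0.573  -0.137  -0.2525] 5.804745346799113e-07
```

```bash
python3 -m handwheel '[[[0,0,-0.09],[0.14,0.17,-0.6],0.3],[[0,0,-0.09],[0.14,0.17,-0.6],0.3],[[0,0,-0.09],[0.14,0.17,-0.6],0.3],[[0,0,-0.09],[0.14,0.17,-0.6],0.3],[[0,0,-0.09],[0.14,0.17,-0.6],0.3]]'
python3 -m handwheel '[[[0,0,-0.09],[0.14,0.17,-0.6],0.3],[[0,0,-0.09],[0.14,0.17,-0.6],0.3],[[0,0,-0.09],[0.14,0.17,-0.6],0.3],[[0,0,0],[0,0,0],0.3],[[0,0,0],[0,0,0],0.3]]'
```

```text
time: 3.7
tool_pos: [0.4226, -0.0822, 0.2068]
ee_rot: [3.14, 0.001, 2.043]
wrist_force: [-0.3, 1.0, -0.1]
width: 0.0657
finger_force: 0.0
time: 4.2
tool_pos: [0.4433, -0.0576, 0.1179]
ee_rot: [-3.141, 0.0, 1.627]
wrist_force: [-0.0, -0.4, 0.5]
width: 0.0655
finger_force: 0.0
```

```bash
python3 -m handwheel '[[[0,0,-0.013],[0,-0.07,-0.6],0.3],[[0,0,0],[0,0,-0.6],0.3],[[0,0,0],[0,0,-0.4],0.3],[[0,0,0],[0,0,-0.18],0.3],[[0,0,0],[0,0,0],0.3]]'
python3 -m handwheel '[[[0,0,0],[0,0,0],1],[[0,0,0],[0,0,0],1],[[0,0,0],[0,0,0],1],[[0,0,0],[0,0,0],1],[[0,0,0],[0,0,0],1]]'
```

```text
time: 4.7
tool_pos: [0.4438, -0.0621, 0.0291]
ee_rot: [3.141, 0.0, 1.603]
wrist_force: [0.2, 0.4, -0.4]
width: 0.0656
finger_force: 0.0
time: 5.2
tool_pos: [0.4437, -0.0619, 0.0288]
ee_rot: [3.141, 0.0, 1.602]
wrist_force: [0.6, 0.3, 1.2]
width: 0.0293
finger_force: 5.0
```

```bash
python3 -m handwheel '[[[0,0,0],[0,0,0],1],[[0,0,0],[0,0,0.5],1],[[0,0,0],[0,0,0.8],1],[[0,0,0],[0,0,0.8],1],[[0,0,0],[0,0,0.9],1]]'
python3 -m handwheel '[[[0,0,0.091],[0.24,-0.3,0],1],[[0,0,0.091],[0.24,-0.34,0],1],[[0,0,0.091],[0.24,-0.34,0],1],[[0,0,0.091],[0.24,-0.34,0],1],[[0,0,0.091],[0.24,-0.34,0],1]]'
python3 -m handwheel '[[[0,0,0.091],[0.24,-0.34,0],1],[[0,0,0.091],[0.25,-0.34,0],1],[[0,0,0.091],[0.25,-0.34,0],1],[[0,0,0.091],[0.25,-0.34,0],1],[[0,0,0],[0,0,0],1]]'
python3 -m handwheel '[[[0,0,0],[0,0,-0.9],1],[[0,0,0],[0,0,-0.5],1],[[0,0,0],[0,0,0],1],[[0,0,0],[0,0,0],1]]'
```

```text
time: 5.7
tool_pos: [0.4426, -0.0616, 0.1788]
ee_rot: [-3.139, -0.001, 1.601]
wrist_force: [0.5, -0.7, -0.9]
width: 0.0282
finger_force: 30.0
time: 6.2
tool_pos: [0.5038, -0.1454, 0.1779]
ee_rot: [-3.141, -0.001, 2.322]
wrist_force: [0.2, 0.0, -0.3]
width: 0.0285
finger_force: 30.0
time: 6.7
tool_pos: [0.5536, -0.2145, 0.1772]
ee_rot: [-3.141, -0.001, 2.887]
wrist_force: [1.2, 0.4, -1.5]
width: 0.0284
finger_force: 30.0
time: 7.1
tool_pos: [0.5527, -0.2122, 0.1084]
ee_rot: [3.141, -0.001, 2.887]
wrist_force: [0.6, 0.4, -0.9]
width: 0.0282
finger_force: 30.0
```

```bash
python3 -m handwheel '[[[0,0,0.003],[0.01,-0.04,-0.6],1],[[0,0,0],[0,0,-0.5],1],[[0,0,0],[0,0,-0.24],1],[[0,0,0],[0,0,0],1],[[0,0,0],[0,0,0],1]]'
python3 -m handwheel '[[[0,0,0],[0,0,0],0.5],[[0,0,0],[0,0,0],0.5],[[0,0,0],[0,0,0],0.5]]'
python3 -m handwheel '[[[0,0,0],[0,0,0.6],0.5],[[0,0,0],[0,0,1],0.5],[[0,0,0],[0,0,1],0.5],[[0,0,0],[0,0,0.3],0.5],[[0,0,0],[0,0,0],0.5]]'
```

```text
time: 7.6
tool_pos: [0.5546, -0.2153, 0.0434]
ee_rot: [-3.141, 0.003, 2.892]
wrist_force: [0.8, -0.1, -0.7]
width: 0.0282
finger_force: 30.0
time: 7.9
tool_pos: [0.5541, -0.2151, 0.0426]
ee_rot: [-3.141, 0.002, 2.893]
wrist_force: [-0.0, -0.1, -0.1]
width: 0.0457
finger_force: 0.0
time: 8.4
tool_pos: [0.5552, -0.2157, 0.1907]
ee_rot: [-3.14, 0.008, 2.893]
wrist_force: [0.6, 0.4, -0.2]
width: 0.0471
finger_force: 0.0
```

```bash
python3 -m handwheel '[[[0,0,0],[-0.6,0.15,0],0.4],[[0,0,0],[-0.8,0.15,0],0.4],[[0,0,0],[-0.8,0.14,0],0.4],[[0,0,0],[-0.4,0.1,0],0.4],[[0,0,0],[0,0,0],0.4]]'
python3 - <<'E'
from h import *
print(robot.get_obs()['tool_pos'])
for n in ['scene','side']:
    p,W=cloud(n); np.save(n+'1.npy',W); save(p,n+'1.png')
    P=top(W,(.553,-.2145),.07,.024,.045); print(n,rect(P),P[:,2].max(),len(P))
p,W=cloud('wrist'); save(p,'w2.png')
for z0 in (.1,.02):
  P=top(W,(.425,-.1885),.03,z0,.12); print(mid(P),fitc(P,.014) if len(P) else 0)
E
```

```text
time: 8.9
tool_pos: [0.4206, -0.1867, 0.1837]
ee_rot: [3.14, -0.005, 2.892]
wrist_force: [0.3, -0.2, -0.1]
width: 0.0565
finger_force: 0.0
[ 0.42061819 -0.18665122  0.18370701]
scene ((562.2550048828125, -188.76124572753906), (83.2907943725586, 80.49827575683594), 71.61841583251953) 0.03676463816378761 337
side ((556.7670288085938, -187.98269653320312), (86.4425048828125, 91.15377044677734), 74.26905822753906) 0.03658346710860383 345
[ 4.247e-01 -1.888e-01  2.750e-02  2.680e-02  1.195e+03] [ 0.42949206 -0.18990471]
[ 4.246e-01 -1.886e-01  2.770e-02  2.720e-02  1.760e+03] [ 0.42574854 -0.18904789]
```

```bash
python3 -m handwheel '[[[0,0,0],[0.08,-0.04,-0.6],0.4],[[0,0,0],[0,0,-0.8],0.4],[[0,0,0],[0,0,-0.5],0.4],[[0,0,0],[0,0,-0.16],0.4],[[0,0,0],[0,0,0],0.4]]'
python3 -m handwheel '[[[0,0,0],[0,0,0],1],[[0,0,0],[0,0,0],1],[[0,0,0],[0,0,0],1],[[0,0,0],[0,0,0],1],[[0,0,0],[0,0,0],1]]'
python3 - <<'E'
from h import *
W=np.load('scene1.npy')
P=top(W,(.553,-.2145),.05,.03,.045); print(rect(P))
P=top(np.load('side1.npy'),(.553,-.2145),.05,.03,.045); print(rect(P))
E
```

```text
time: 9.55
tool_pos: [0.4273, -0.1894, 0.0817]
ee_rot: [3.14, -0.004, 2.893]
wrist_force: [0.1, 1.3, 0.8]
width: 0.0562
finger_force: 0.0
time: 10.05
tool_pos: [0.4281, -0.1902, 0.0844]
ee_rot: [-3.141, 0.002, 2.893]
wrist_force: [0.1, 0.8, 2.2]
width: 0.0263
finger_force: 30.0
((553.8649291992188, -213.92185974121094), (29.476015090942383, 80.88337707519531), 75.34922790527344)
((551.0913696289062, -215.6177215576172), (30.164976119995117, 82.17082214355469), 74.26905822753906)
```

```bash
python3 -m handwheel '[[[0,0,0],[0,0,0.6],1],[[0,0,0],[0,0,0.9],1],[[0,0,0],[0,0,0.7],1],[[0,0,0],[0.4,0.08,0],1],[[0,0,0],[0.8,0.18,0],1]]'
python3 -m handwheel '[[[0,0,0],[0.9,0.19,0],1],[[0,0,0],[0.9,0.2,0],1],[[0,0,0],[0.55,0.14,0],1],[[0,0,0],[0,0,0],1],[[0,0,0],[0,0,0],1]]'
python3 - <<'E'
from h import *
o=[robot.get_obs() for _ in range(2)][-1]; print(o['tool_pos'],o['ee_rot'])
for n in ['scene','side','wrist']:
    p,W=cloud(n); save(p,n+'2.png')
    t=o['tool_pos']; P=top(W,t[:2]+[-.003,0],.03,.095,.165); print(n,len(P),mid(P) if len(P) else 0,fitc(P,.014) if len(P)>9 else 0,P[:,2].min() if len(P) else 0)
E
```

```text
time: 10.55
tool_pos: [0.4877, -0.1779, 0.1962]
ee_rot: [-3.14, 0.004, 2.89]
wrist_force: [-0.7, -0.3, 0.7]
width: 0.0263
finger_force: 30.0
time: 11.05
tool_pos: [0.6047, -0.1501, 0.1926]
ee_rot: [-3.141, -0.002, 2.893]
wrist_force: [0.4, -0.7, -1.1]
width: 0.0268
finger_force: 30.0
[ 0.60473568 -0.15012994  0.19255631] [-3.14139278e+00 -2.09102251e-03  2.89327527e+00]
scene 149 [ 5.972e-01 -1.497e-01  1.900e-02  2.500e-02  1.490e+02] [ 0.60247005 -0.14744382] 0.10723603153065597
side 267 [ 5.967e-01 -1.521e-01  2.520e-02  2.530e-02  2.670e+02] [ 0.59989801 -0.14806042] 0.10980255720394644
wrist 761 [ 5.944e-01 -1.487e-01  1.580e-02  2.560e-02  7.610e+02] [ 0.60102127 -0.14967534] 0.10852049719658116
```

View pics/side2.png

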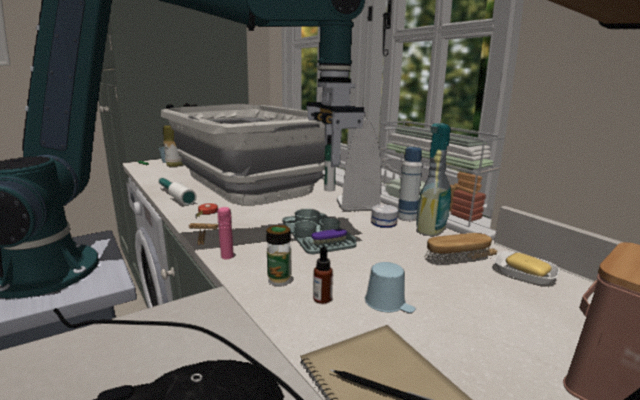

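```bash
python3 -m handwheel '[[[0,0,0],[0.03,-0.03,-0.5],1],[[0,0,0],[0,0,-0.6],1],[[0,0,0],[0,0,-0.5],1],[[0,0,0],[0,0,-0.3],1],[[0,0,0],[0,0,0],1]]'
python3 -m handwheel '[[[0,0,0],[0,0,-0.05],1],[[0,0,0],[0,0,-0.03],1],[[0,0,0],[0,0,-0.02],1],[[0,0,0],[0,0,0],1]]'
```

```text
time: 11.7
tool_pos: [0.6043, -0.1517, 0.096]
ee_rot: [3.141, -0.005, 2.892]
wrist_force: [-0.3, 0.5, -1.1]
width: 0.0264
finger_force: 30.0
time: 12.1
tool_pos: [0.607, -0.152, 0.0944]
ee_rot: [-3.142, 0.002, 2.893]
wrist_force: [0.2, -0.8, -0.3]
width: 0.0264
finger_force: 30.0
```

```bash
python3 -m handwheel '[[[0,0,0],[0,0,-0.04],1],[[0,0,0],[0,0,-0.02],1],[[0,0,0],[0,0,0],1]]'
python3 -m handwheel '[[[0,0,0],[0,0,-0.03],1],[[0,0,0],[0,0,0],1]]'
```

```text
time: 12.4
tool_pos: [0.6066, -0.1518, 0.0905]
ee_rot: [3.141, 0.0, 2.893]
wrist_force: [0.1, -0.3, 0.2]
width: 0.0266
finger_force: 30.0
time: 12.6
tool_pos: [0.6067, -0.1519, 0.0904]
ee_rot: [3.142, 0.001, 2.893]
wrist_force: [-1.7, 1.2, 5.0]
width: 0.0266
finger_force: 30.0
```

```bash
python3 -m handwheel '[[[0,0,0],[0,0,0],0.5],[[0,0,0],[0,0,0],0.5],[[0,0,0],[0,0,0],0.5],[[0,0,0],[0,0,0.5],0.5],[[0,0,0],[0,0,0.9],0.5]]'
python3 -m handwheel '[[[0,0,0],[0,0,0.8],0.5],[[0,0,0],[-0.5,-0.6,0],0.4],[[0,0,0],[-0.7,-0.8,0],0.4],[[0,0,0],[-0.7,-0.8,0],0.4],[[0,0,0],[-0.7,-0.8,0],0.4]]'
python3 -m handwheel '[[[0,0,0],[-0.7,-0.8,0],0.4],[[0,0,0],[-0.4,-0.75,0],0.4],[[0,0,0],[0,0,0],0.4],[[0,0,0],[0,0,0],0.4]]'
python3 - <<'E'
from h import *
print(robot.get_obs()['tool_pos'])
for n in ['scene','side','wrist']:
    p,W=cloud(n); np.save(n+'3.npy',W); save(p,n+'3.png')
    P=top(W,(.6025,-.1507),.03,.06,.13);print(n,'stick',mid(P),fitc(P,.014),P[:,2].max())
    for z0,z1,r in ((.02,.05,.0165),(.085,.11,.0065)):
        P=top(W,(.4155,-.38),.03,z0,z1)
        if len(P)>9: print(n,'bottle',mid(P),fitc(P,r))
E
```

```text
time: 13.1
tool_pos: [0.6039, -0.151, 0.1543]
ee_rot: [3.141, -0.011, 2.893]
wrist_force: [1.4, 0.2, 0.7]
width: 0.0469
finger_force: 0.0
time: 13.6
tool_pos: [0.4815, -0.2957, 0.1987]
ee_rot: [-3.142, 0.0, 2.893]
wrist_force: [-0.8, -0.7, -0.3]
width: 0.0562
finger_force: 0.0
time: 14.0
tool_pos: [0.4293, -0.3703, 0.1985]
ee_rot: [3.14, -0.0, 2.89]
wrist_force: [0.5, 0.7, 0.4]
width: 0.0564
finger_force: 0.0
[ 0.42931272 -0.37033236  0.19850563]
scene stick [ 6.020e-01 -1.502e-01  2.480e-02  2.700e-02  1.860e+02] [ 0.60492822 -0.14840037] 0.1169091075599038
scene bottle [ 4.081e-01 -3.795e-01  1.560e-02  3.110e-02  5.300e+01] [ 0.4171378 -0.3785089]
scene bottle [ 4.162e-01 -3.795e-01  1.090e-02  1.160e-02  3.600e+01] [ 0.41927577 -0.37949454]
side stick [ 5.969e-01 -1.520e-01  2.110e-02  2.560e-02  1.230e+02] [ 0.60274093 -0.15029312] 0.11661039623691072
side bottle [ 4.117e-01 -3.842e-01  2.810e-02  2.900e-02  3.130e+02] [ 0.41493257 -0.38028086]
side bottle [ 4.140e-01 -3.826e-01  1.130e-02  9.600e-03  7.400e+01] [ 0.41559435 -0.3792369 ]
wrist stick [ 6.070e-01 -1.633e-01  6.500e-03  3.500e-03  1.000e+01] [ 0.61190465 -0.17625809] 0.083095259228544
wrist bottle [ 4.106e-01 -3.784e-01  2.240e-02  2.870e-02  1.330e+02] [ 0.41599994 -0.38080038]
wrist bottle [ 4.160e-01 -3.807e-01  1.230e-02  1.290e-02  2.610e+02] [ 0.41743798 -0.38152805]
```

```bash
python3 -m handwheel '[[[0,0,0],[-0.27,-0.2,0],0.4],[[0,0,0],[0,0,0],0.4],[[0,0,0],[0,0,-0.5],0.4],[[0,0,0],[0,0,-0.7],0.4],[[0,0,0],[0,0,0],0.4]]'
python3 -m handwheel '[[[0,0,0],[0,0,-0.7],0.4],[[0,0,0],[0,0,-0.6],0.4],[[0,0,0],[0,0,-0.3],0.4],[[0,0,0],[0,0,-0.15],0.4],[[0,0,0],[0,0,0],0.4]]'
```

```text
time: 14.65
tool_pos: [0.4141, -0.3771, 0.1335]
ee_rot: [3.135, -0.009, 2.893]
wrist_force: [0.4, 0.6, -0.3]
width: 0.0566
finger_force: 0.0
time: 15.15
tool_pos: [0.4164, -0.3799, 0.0516]
ee_rot: [3.141, -0.0, 2.893]
wrist_force: [0.1, -0.1, -0.0]
width: 0.0565
finger_force: 0.0
```

```bash
python3 -m handwheel '[[[0,0,0],[0,0,0],1],[[0,0,0],[0,0,0],1],[[0,0,0],[0,0,0],1],[[0,0,0],[0,0,0],1],[[0,0,0],[0,0,0],1]]'
python3 -m handwheel '[[[0,0,0],[0,0,0.4],1],[[0,0,0],[0,0,0.8],1],[[0,0,0],[0,0,0.8],1],[[0,0,0],[0,0,0.4],1],[[0,0,0],[0,0,0],1]]'
python3 -m handwheel '[[[0,0,0],[0.24,0.5,0],1],[[0,0,0],[0.4,0.8,0],1],[[0,0,0],[0.45,0.85,0],1],[[0,0,0],[0.45,0.85,0],1],[[0,0,0],[0.4,0.8,0],1]]'
python3 -m handwheel '[[[0,0,0],[0.35,0.7,0],1],[[0,0,0],[0.18,0.4,0],1],[[0,0,0],[0,0,0],1],[[0,0,0],[0,0,0],1]]'
python3 - <<'E'
from h import *
o=[robot.get_obs() for _ in range(2)][-1]; print(o['tool_pos'],o['ee_rot'])
for n in ['scene','side','wrist']:
    p,W=cloud(n); save(p,n+'4.png')
    t=o['tool_pos']; P=top(W,t[:2],.03,.12,.145); print(n,len(P),mid(P) if len(P) else 0,fitc(P,.0165) if len(P)>9 else 0,P[:,2].min() if len(P) else 0)
E
```

```text
time: 15.65
tool_pos: [0.4168, -0.3804, 0.0525]
ee_rot: [-3.141, 0.002, 2.893]
wrist_force: [0.1, -0.2, 3.5]
width: 0.0316
finger_force: 30.0
time: 16.15
tool_pos: [0.4177, -0.3814, 0.1757]
ee_rot: [-3.137, 0.007, 2.893]
wrist_force: [-0.0, -0.3, -0.3]
width: 0.0319
finger_force: 30.0
time: 16.65
tool_pos: [0.5129, -0.1875, 0.1688]
ee_rot: [3.14, -0.004, 2.893]
wrist_force: [0.3, -0.3, -0.6]
width: 0.0317
finger_force: 30.0
time: 17.05
tool_pos: [0.5389, -0.1346, 0.1694]
ee_rot: [-3.141, -0.003, 2.894]
wrist_force: [-0.5, 0.8, -0.6]
width: 0.0315
finger_force: 30.0
[ 0.53894607 -0.13463866  0.16941838] [-3.14118974 -0.00338877  2.89358441]
scene 55 [ 5.323e-01 -1.364e-01  2.040e-02  2.980e-02  5.500e+01] [ 0.53898894 -0.13342554] 0.12001567468351504
side 153 [ 5.331e-01 -1.400e-01  2.920e-02  2.460e-02  1.530e+02] [ 0.53685353 -0.13447579] 0.1205341820484612
wrist 484 [ 5.290e-01 -1.333e-01  1.600e-02  3.540e-02  4.840e+02] [ 0.53811697 -0.13556345] 0.1200955309604731
```

```bash
python3 -m handwheel '[[[0,0,0],[0.05,-0.01,-0.5],1],[[0,0,0],[0,0,-0.7],1],[[0,0,0],[0,0,-0.6],1],[[0,0,0],[0,0,-0.3],1],[[0,0,0],[0,0,0],1]]'
python3 -m handwheel '[[[0,0,0],[0,0,-0.05],1],[[0,0,0],[0,0,-0.02],1],[[0,0,0],[0,0,0],1]]'
```

```text
time: 17.7
tool_pos: [0.5402, -0.1356, 0.0637]
ee_rot: [3.141, -0.006, 2.891]
wrist_force: [-0.8, 1.2, -1.1]
width: 0.0319
finger_force: 30.0
time: 18.0
tool_pos: [0.5433, -0.1358, 0.0646]
ee_rot: [-3.141, 0.003, 2.893]
wrist_force: [0.3, -1.4, -0.7]
width: 0.0316
finger_force: 30.0
```

```bash
python3 -m handwheel '[[[0,0,0],[-0.04,0,-0.04],1],[[0,0,0],[0,0,-0.04],1],[[0,0,0],[0,0,0],1]]'
python3 -m handwheel '[[[0,0,0],[0,0,-0.04],1],[[0,0,0],[0,0,0],1]]'
python3 -m handwheel '[[[0,0,0],[0,0,-0.02],1],[[0,0,0],[0,0,0],1]]'
```

```text
time: 18.3
tool_pos: [0.5401, -0.1353, 0.0588]
ee_rot: [3.141, -0.0, 2.893]
wrist_force: [-0.2, 0.2, -0.9]
width: 0.0316
finger_force: 30.0
time: 18.5
tool_pos: [0.5405, -0.1353, 0.0585]
ee_rot: [3.142, 0.0, 2.893]
wrist_force: [-3.1, -0.7, 5.7]
width: 0.0315
finger_force: 30.0
time: 18.7
tool_pos: [0.5405, -0.1354, 0.0585]
ee_rot: [-3.142, 0.001, 2.893]
wrist_force: [-4.2, 1.4, 9.8]
width: 0.0314
finger_force: 30.0
```

```bash
python3 -m handwheel '[[[0,0,0],[0,0,0],0.5],[[0,0,0],[0,0,0],0.5],[[0,0,0],[0,0,0],0.5],[[0,0,0],[0,0,0.5],0.5],[[0,0,0],[0,0,0.8],0.5]]'
python3 -m handwheel '[[[0,0,0],[0,0,0.9],0.5],[[0,0,0],[0,0,0.6],0.5],[[0,0,0],[-0.5,-0.4,0],0.25],[[0,0,0],[-0.6,-0.6,0],0.25],[[0,0,0],[-0.6,-0.6,0],0.25]]'
python3 -m handwheel '[[[0,0,0],[-0.6,-0.6,0],0.25],[[0,0,0],[-0.5,-0.5,0],0.25],[[0,0,0],[-0.3,-0.28,0],0.25],[[0,0,0],[0,0,0],0.25],[[0,0,0],[0,0,0],0.25]]'
python3 - <<'E'
from h import *
print(robot.get_obs()['tool_pos'])
for n in ['scene','side','wrist']:
    p,W=cloud(n); np.save(n+'5.npy',W); save(p,n+'5.png')
    for z0,z1,r in ((.04,.06,.0165),(.09,.12,.0065)):
        P=top(W,(.5405,-.135),.03,z0,z1)
        if len(P)>9: print(n,'bottle',mid(P),fitc(P,r),P[:,2].max())
    for z0,z1 in ((.02,.09),(.098,.12)):
        P=top(W,(.385,-.284),.04,z0,z1)
        if len(P)>9: print(n,'jar',mid(P),fitc(P,.022))
E
```

```text
time: 19.2
tool_pos: [0.5379, -0.1345, 0.1175]
ee_rot: [3.141, -0.009, 2.893]
wrist_force: [0.3, 0.8, 0.5]
width: 0.0472
finger_force: 0.0
time: 19.7
tool_pos: [0.4546, -0.2158, 0.1958]
ee_rot: [-3.141, 0.0, 2.894]
wrist_force: [0.4, -0.6, -0.8]
width: 0.0674
finger_force: 0.0
time: 20.2
tool_pos: [0.3854, -0.2843, 0.1957]
ee_rot: [3.141, 0.0, 2.892]
wrist_force: [0.4, -0.5, -0.7]
width: 0.0707
finger_force: 0.0
[ 0.38535227 -0.28429336  0.19565444]
scene jar [ 3.739e-01 -2.880e-01  2.120e-02  3.570e-02  1.470e+02] [ 0.38601869 -0.28335555]
scene jar [ 3.788e-01 -2.827e-01  2.770e-02  4.070e-02  1.370e+02] [ 0.39220609 -0.28601185]
side bottle [ 5.342e-01 -1.412e-01  2.660e-02  2.350e-02  1.110e+02] [ 0.53849901 -0.1344636 ] 0.05984281333809599
side bottle [ 5.373e-01 -1.366e-01  1.090e-02  1.300e-02  4.100e+01] [ 0.53940152 -0.13437295] 0.1069662497448996
side jar [ 3.820e-01 -2.891e-01  4.320e-02  3.940e-02  8.550e+02] [ 0.38377687 -0.28435421]
side jar [ 3.827e-01 -2.842e-01  4.180e-02  4.630e-02  2.660e+02] [ 0.38441075 -0.28316409]
wrist jar [ 3.727e-01 -2.834e-01  2.030e-02  4.120e-02  5.120e+02] [ 0.38504312 -0.28497255]
wrist jar [ 3.851e-01 -2.849e-01  4.350e-02  4.270e-02  2.720e+03] [ 0.38857276 -0.29153408]
```

```bash
python3 -m handwheel '[[[0,0,0],[0,0,-0.6],0.25],[[0,0,0],[0,0,-0.8],0.25],[[0,0,0],[0,0,-0.4],0.25],[[0,0,0],[0,0,-0.22],0.25],[[0,0,0],[0,0,0],0.25]]'
python3 -m handwheel '[[[0,0,0],[0,0,0],1],[[0,0,0],[0,0,0],1],[[0,0,0],[0,0,0],1],[[0,0,0],[0,0,0],1],[[0,0,0],[0,0,0],1]]'
```

```text
time: 20.85
tool_pos: [0.3851, -0.2831, 0.0934]
ee_rot: [3.14, -0.003, 2.894]
wrist_force: [0.6, -0.4, -0.4]
width: 0.0705
finger_force: 0.0
time: 21.35
tool_pos: [0.3859, -0.2849, 0.0961]
ee_rot: [-3.141, 0.002, 2.892]
wrist_force: [0.4, -0.1, 3.6]
width: 0.0434
finger_force: 30.0
```

```bash
python3 -m handwheel '[[[0,0,0],[0,0,0.4],1],[[0,0,0],[0,0,0.8],1],[[0,0,0],[0,0,0.8],1],[[0,0,0],[0,0,0.8],1],[[0,0,0],[0.2,0.2,0],1]]'
python3 -m handwheel '[[[0,0,0],[0.5,0.5,0],1],[[0,0,0],[0.6,0.65,0],1],[[0,0,0],[0.6,0.65,0],1],[[0,0,0],[0.6,0.65,0],1],[[0,0,0],[0.6,0.65,0],1]]'
python3 -m handwheel '[[[0,0,0],[0.5,0.5,0],1],[[0,0,0],[0.35,0.35,0],1],[[0,0,0],[0.14,0.17,0],1],[[0,0,0],[0,0,0],1],[[0,0,0],[0,0,0],1]]'
python3 - <<'E'
from h import *
o=[robot.get_obs() for _ in range(2)][-1]; print(o['tool_pos'],o['ee_rot'])
for n in ['scene','side','wrist']:
    p,W=cloud(n); save(p,n+'6.png')
    t=o['tool_pos']; P=top(W,t[:2],.035,.12,.2); print(n,len(P),mid(P) if len(P) else 0,fitc(P,.022) if len(P)>9 else 0,P[:,2].min() if len(P) else 0)
E
```

```text
time: 21.85
tool_pos: [0.3969, -0.2769, 0.2418]
ee_rot: [-3.135, 0.011, 2.89]
wrist_force: [-0.9, 0.2, -0.3]
width: 0.0438
finger_force: 30.0
time: 22.35
tool_pos: [0.5409, -0.1173, 0.2333]
ee_rot: [3.141, -0.002, 2.893]
wrist_force: [0.7, -0.5, -1.0]
width: 0.0439
finger_force: 30.0
time: 22.85
tool_pos: [0.5891, -0.0689, 0.2342]
ee_rot: [-3.141, -0.001, 2.892]
wrist_force: [0.3, -0.4, -1.5]
width: 0.0439
finger_force: 30.0
[ 0.58911416 -0.06886063  0.2342354 ] [-3.14088277e+00 -1.49774128e-03  2.89215563e+00]
scene 298 [ 5.819e-01 -7.200e-02  3.440e-02  3.920e-02  2.980e+02] [ 0.58892079 -0.06781313] 0.13920758865919236
side 425 [ 5.82e-01 -7.68e-02  3.83e-02  3.31e-02  4.25e+02] [ 0.58682498 -0.06858814] 0.1403432889797252
wrist 927 [ 5.755e-01 -6.750e-02  1.970e-02  4.100e-02  9.270e+02] [ 0.58794838 -0.06920029] 0.14042909268332215
```

```bash
python3 -m handwheel '[[[0,0,0],[0.04,-0.01,-0.4],1],[[0,0,0],[0,0,-0.5],1],[[0,0,0],[0,0,-0.4],1],[[0,0,0],[0,0,0],1]]'
python3 - <<'E'
from h import *
for n in ['scene0','side0']:
    P=top(np.load(n+'.npy'),(.61,.02),.15,.05,.3)
    P=P[P[:,1]>-.06]; d=np.array([.247,.969]); q=P[:,:2]-[.59,-.069]
    a=q@d; b=q@[.969,-.247]; m=(abs(b)<.06)
    print(n,len(P),P.min(0) if len(P) else 0, a[m].min() if m.any() else 0)
E
```

```text
time: 23.4
tool_pos: [0.5893, -0.0694, 0.1664]
ee_rot: [-3.141, -0.007, 2.891]
wrist_force: [-0.2, 0.4, -1.4]
width: 0.0431
finger_force: 30.0
scene0 4474 [ 0.46443312 -0.05996919  0.05023148] 0.09055430741078069
side0 5626 [ 0.46368775 -0.05998994  0.05001203] 0.08633178233381814
```

Run:
```python
from h import *
for n in ['scene0','side0']:
    P=top(np.load(n+'.npy'),(.61,.02),.2,.05,.4)
    P=P[P[:,1]>-.06]; d=np.array([.247,.969]); q=P[:,:2]-[.59,-.069]
    a=q@d; b=q@[.969,-.247]
    for b0 in np.arange(-.06,.06,.02):
        for z0 in (.05,.1,.15,.2):
            m=(b>=b0)&(b<b0+.02)&(P[:,2]>z0)&(P[:,2]<z0+.05)
            if m.sum()>2: print(n,b0.round(2),z0,np.sort(a[m])[:3].round(3),P[m,2].max().round(3))
```

```text
scene0 -0.06 0.05 [0.146 0.146 0.146] 0.1
scene0 -0.06 0.1 [0.137 0.139 0.14 ] 0.15
scene0 -0.06 0.15 [0.133 0.133 0.134] 0.189
scene0 -0.06 0.2 [0.092 0.092 0.092] 0.249
scene0 -0.04 0.05 [0.15  0.151 0.151] 0.099
scene0 -0.04 0.1 [0.144 0.144 0.144] 0.148
scene0 -0.04 0.15 [0.141 0.144 0.144] 0.178
scene0 -0.04 0.2 [0.091 0.091 0.091] 0.249
scene0 -0.02 0.05 [0.156 0.156 0.157] 0.099
scene0 -0.02 0.1 [0.15 0.15 0.15] 0.15
scene0 -0.02 0.15 [0.15 0.15 0.15] 0.162
scene0 -0.02 0.2 [0.092 0.092 0.092] 0.249
scene0 0.0 0.05 [0.162 0.162 0.163] 0.1
scene0 0.0 0.1 [0.155 0.156 0.156] 0.15
scene0 0.0 0.15 [0.155 0.155 0.156] 0.154
scene0 0.0 0.2 [0.097 0.097 0.098] 0.249
scene0 0.02 0.05 [0.167 0.168 0.168] 0.1
scene0 0.02 0.1 [0.16  0.161 0.161] 0.15
scene0 0.02 0.15 [0.161 0.163 0.165] 0.151
scene0 0.02 0.2 [0.103 0.103 0.103] 0.248
scene0 0.04 0.05 [0.173 0.174 0.174] 0.099
scene0 0.04 0.1 [0.167 0.167 0.168] 0.15
scene0 0.04 0.15 [0.167 0.169 0.17 ] 0.153
scene0 0.04 0.2 [0.106 0.108 0.108] 0.248
side0 -0.06 0.05 [0.144 0.145 0.145] 0.1
side0 -0.06 0.1 [0.137 0.139 0.139] 0.149
side0 
[... 193 characters left out ...]
137] 0.199
side0 -0.04 0.2 [0.086 0.087 0.09 ] 0.249
side0 -0.02 0.05 [0.154 0.156 0.157] 0.099
side0 -0.02 0.1 [0.147 0.149 0.15 ] 0.15
side0 -0.02 0.15 [0.139 0.141 0.142] 0.2
side0 -0.02 0.2 [0.089 0.09  0.09 ] 0.248
side0 0.0 0.05 [0.162 0.162 0.162] 0.099
side0 0.0 0.1 [0.155 0.156 0.156] 0.15
side0 0.0 0.15 [0.148 0.15  0.15 ] 0.2
side0 0.0 0.2 [0.095 0.096 0.096] 0.248
side0 0.02 0.05 [0.165 0.165 0.167] 0.1
side0 0.02 0.1 [0.161 0.161 0.161] 0.15
side0 0.02 0.15 [0.152 0.154 0.155] 0.199
side0 0.02 0.2 [0.1   0.101 0.101] 0.248
side0 0.04 0.05 [0.171 0.172 0.173] 0.1
side0 0.04 0.1 [0.165 0.166 0.167] 0.149
side0 0.04 0.15 [0.16 0.16 0.16] 0.2
side0 0.04 0.2 [0.107 0.107 0.108] 0.248
```

View pics/scene6.png

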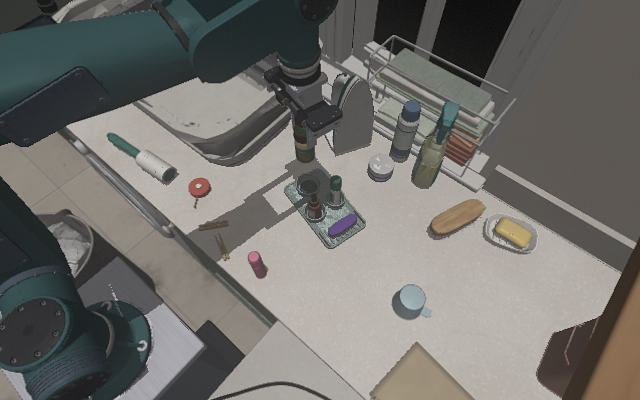

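```bash
python3 -m handwheel '[[[0,0,0],[0,0,0.6],1],[[0,0,0],[0,0,0.9],1],[[0,0,-0.091],[0,0,0.3],1],[[0,0,-0.091],[0,0,0],1],[[0,0,-0.091],[0,0,0],1]]'
python3 - <<'E'
from h import *
for n in ['scene0','side0']:
    P=top(np.load(n+'.npy'),(.59,-.069),.3,.12,.5)
    d=np.array([.247,.969]); q=P[:,:2]-[.59,-.069]
    a=q@d; b=q@[.969,-.247]
    m=abs(a)<.06; print(n,'b+',np.sort(b[m&(b>0)])[:3],'b-',np.sort(-b[m&(b<0)])[:3],'tub zmax',P[(a>.08)&(a<.15)&(abs(b)<.1),2].max())
E
```

```text
time: 23.9
tool_pos: [0.5923, -0.0697, 0.2634]
ee_rot: [3.139, 0.005, 2.457]
wrist_force: [-1.0, 0.2, -1.1]
width: 0.0436
finger_force: 30.0
scene0 b+ [0.12545304 0.12635081 0.12695332] b- [] tub zmax 0.2510982411806467
side0 b+ [0.12382972 0.12519912 0.12537554] b- [] tub zmax 0.250221045078301
```

```bash
python3 -m handwheel '[[[0,0,-0.09],[0,0,0],1],[[0,0,-0.09],[0,0,0],1],[[0,0,-0.09],[0,0,0],1],[[0,0,-0.09],[0,0,0],1],[[0,0,-0.09],[0,0,0],1]]'
python3 -m handwheel '[[[0,0,-0.09],[0,0,-0.1],1],[[0,0,-0.09],[0,0,-0.2],1],[[0,0,-0.09],[0,0,-0.3],1],[[0,0,0],[0,0,0],1],[[0,0,0],[0,0,0],1]]'
python3 - <<'E'
from h import *
o=[robot.get_obs() for _ in range(2)][-1]; print(o['tool_pos'],o['ee_rot'])
for n in ['scene','side','wrist']:
    p,W=cloud(n); save(p,n+'7.png')
    t=o['tool_pos']; P=top(W,t[:2],.035,.12,.2); print(n,len(P),mid(P) if len(P) else 0,fitc(P,.022) if len(P)>9 else 0,P[:,2].min() if len(P) else 0)
E
```

```text
time: 24.4
tool_pos: [0.5918, -0.0696, 0.2619]
ee_rot: [3.139, 0.001, 1.75]
wrist_force: [1.0, -0.2, -1.3]
width: 0.0435
finger_force: 30.0
time: 24.9
tool_pos: [0.5918, -0.0693, 0.2311]
ee_rot: [3.14, 0.0, 1.335]
wrist_force: [-1.0, 0.6, -1.0]
width: 0.0438
finger_force: 30.0
[ 0.59175971 -0.06931582  0.2310672 ] [3.14049548e+00 2.27402954e-05 1.33504859e+00]
scene 314 [ 5.877e-01 -7.180e-02  3.630e-02  3.790e-02  3.140e+02] [ 0.5933056  -0.06694455] 0.13571245880324911
side 450 [ 5.898e-01 -7.280e-02  4.310e-02  3.850e-02  4.500e+02] [ 0.59152566 -0.06715978] 0.1364892264759708
wrist 1009 [ 5.948e-01 -5.480e-02  4.100e-02  1.930e-02  1.009e+03] [ 0.59308467 -0.06739765] 0.13787923446538244
```

```bash
python3 -m handwheel '[[[0,0,0],[-0.045,-0.04,-0.5],1],[[0,0,0],[0,0,-0.8],1],[[0,0,0],[0,0,-0.7],1],[[0,0,0],[0,0,-0.4],1],[[0,0,0],[0,0,0],1]]'
python3 -m handwheel '[[[0,0,0],[0,0,-0.05],1],[[0,0,0],[0,0,0],1],[[0,0,0],[0,0,0],1]]'
```

```text
time: 25.55
tool_pos: [0.5874, -0.0704, 0.1064]
ee_rot: [-3.134, 0.0, 1.334]
wrist_force: [-0.4, 0.6, -1.4]
width: 0.0434
finger_force: 30.0
time: 25.85
tool_pos: [0.5908, -0.0712, 0.1097]
ee_rot: [3.138, -0.0, 1.333]
wrist_force: [0.9, -0.4, -0.4]
width: 0.0433
finger_force: 30.0
```

```bash
python3 -m handwheel '[[[0,0,0],[0,0.01,-0.05],1],[[0,0,0],[0,0,-0.04],1],[[0,0,0],[0,0,0],1]]'
python3 -m handwheel '[[[0,0,0],[0,0,-0.03],1],[[0,0,0],[0,0,0],1]]'
python3 -m handwheel '[[[0,0,0],[0,0,-0.03],1],[[0,0,0],[0,0,0],1]]'
```

```text
time: 26.15
tool_pos: [0.5894, -0.0703, 0.1027]
ee_rot: [-3.141, 0.0, 1.333]
wrist_force: [1.0, -0.7, -0.7]
width: 0.0433
finger_force: 30.0
time: 26.35
tool_pos: [0.5897, -0.0703, 0.1021]
ee_rot: [3.141, -0.0, 1.333]
wrist_force: [-1.7, 0.7, 2.3]
width: 0.0435
finger_force: 30.0
time: 26.55
tool_pos: [0.5897, -0.0703, 0.1021]
ee_rot: [3.14, -0.0, 1.333]
wrist_force: [-2.3, 0.2, 7.5]
width: 0.0434
finger_force: 30.0
```

```bash
python3 -m handwheel '[[[0,0,0],[0,0,0],0.35],[[0,0,0],[0,0,0],0.35],[[0,0,0],[0,0,0],0.35],[[0,0,0],[0,0,0.6],0.35],[[0,0,0],[0,0,0.9],0.35]]'
python3 -m handwheel '[[[0,0,0],[0,0,0.9],0.35],[[0,0,0],[-0.1,-0.4,0],0.2],[[0,0,0],[-0.2,-0.9,0],0],[[0,0,0],[-0.2,-0.9,0],0],[[0,0,0],[-0.2,-0.9,0],0]]'
python3 -m handwheel '[[[0,0,0],[-0.2,-0.9,0],0],[[0,0,0],[-0.2,-0.9,0],0],[[0,0,0],[-0.2,-0.9,0],0],[[0,0,0],[-0.2,-0.9,0],0],[[0,0,0],[-0.2,-0.76,0],0]]'
python3 -m handwheel '[[[0,0,0],[0,0,0],0],[[0,0,0],[0,0,0],0]]'
python3 - <<'E'
from h import *
print(robot.get_obs()['tool_pos'])
for n in ['scene','side','wrist']:
    p,W=cloud(n); np.save(n+'8.npy',W); save(p,n+'8.png')
    P=top(W,(.59,-.069),.035,.04,.125)
    if len(P)>9: print(n,'jar',mid(P),fitc(P,.022),P[:,2].max())
    P=top(W,(.5035,-.4435),.04,.058,.075)
    if len(P)>9: print(n,'cup',mid(P),P[:,2].max())
E
```

```text
time: 27.05
tool_pos: [0.5873, -0.0699, 0.1711]
ee_rot: [-3.132, 0.0, 1.333]
wrist_force: [0.2, -0.2, 0.6]
width: 0.061
finger_force: 0.0
time: 27.55
tool_pos: [0.5542, -0.2266, 0.2196]
ee_rot: [3.141, 0.0, 1.334]
wrist_force: [0.6, -0.4, -0.5]
width: 0.0899
finger_force: 0.0
time: 28.05
tool_pos: [0.5036, -0.4457, 0.219]
ee_rot: [-3.141, -0.0, 1.332]
wrist_force: [0.3, -0.7, -0.2]
width: 0.094
finger_force: 0.0
time: 28.25
tool_pos: [0.5041, -0.444, 0.2188]
ee_rot: [-3.141, -0.001, 1.331]
wrist_force: [1.0, 0.1, 1.1]
width: 0.0935
finger_force: 0.0
[ 0.50406944 -0.44396434  0.21875443]
scene cup [ 4.97e-01 -4.43e-01  4.18e-02  5.39e-02  2.60e+02] 0.06469520009640517
side jar [ 5.871e-01 -7.240e-02  4.320e-02  4.150e-02  3.850e+02] [ 0.58954445 -0.06785301] 0.11345973123053105
side cup [ 5.012e-01 -4.459e-01  5.540e-02  5.470e-02  4.780e+02] 0.06371762793193925
wrist cup [ 5.037e-01 -4.450e-01  5.610e-02  5.590e-02  2.874e+03] 0.06446554625740814
```

```bash
python3 -m handwheel '[[[0,0,0],[-0.01,-0.01,-0.6],0],[[0,0,0],[0,0,-0.9],0],[[0,0,0],[0,0,-0.9],0],[[0,0,0],[0,0,-0.6],0],[[0,0,0],[0,0,-0.36],0]]'
python3 -m handwheel '[[[0,0,0],[0,0,0],0],[[0,0,0],[0,0,0],1],[[0,0,0],[0,0,0],1],[[0,0,0],[0,0,0],1],[[0,0,0],[0,0,0],1]]'
python3 -m handwheel '[[[0,0,0],[0,0,0],1],[[0,0,0],[0,0,0.4],1],[[0,0,0],[0,0,0.8],1],[[0,0,0],[0,0,0],1],[[0,0,0],[0,0,0],1]]'
```

```text
time: 28.9
tool_pos: [0.5036, -0.4406, 0.0482]
ee_rot: [-3.137, -0.003, 1.335]
wrist_force: [-0.3, -0.0, -0.3]
width: 0.0939
finger_force: 0.0
time: 29.4
tool_pos: [0.5047, -0.4444, 0.0536]
ee_rot: [3.139, 0.001, 1.333]
wrist_force: [-0.8, 0.4, 0.0]
width: 0.0649
finger_force: 0.2
time: 29.9
tool_pos: [0.5047, -0.4446, 0.1137]
ee_rot: [3.138, 0.002, 1.333]
wrist_force: [0.2, 0.0, -0.4]
width: 0.0619
finger_force: 29.7
```

```bash
python3 -m handwheel '[[[0,0,0],[0,0,0.7],1],[[0,0,0],[0,0,0.8],1],[[0,0,0],[0,0,0.3],1],[[0,0,0],[0.1,0.4,0],1],[[0,0,0],[0.2,0.8,0],1]]'
python3 -m handwheel '[[[0,0,0],[0.2,0.9,0],1],[[0,0,0],[0.2,0.9,0],1],[[0,0,0],[0.2,0.9,0],1],[[0,0,0],[0.2,0.9,0],1],[[0,0,0],[0.2,0.8,0],1]]'
python3 -m handwheel '[[[0,0,0],[0.2,0.8,0],1],[[0,0,0],[0.15,0.7,0],1],[[0,0,0],[0.07,0.4,0],1],[[0,0,0],[0,0,0],1],[[0,0,0],[0,0,0],1]]'
python3 - <<'E'
from h import *
o=[robot.get_obs() for _ in range(2)][-1]; t=o['tool_pos']; print(t,o['ee_rot'])
for n in ['scene','side','wrist']:
    p,W=cloud(n); np.save(n+'9.npy',W); save(p,n+'9.png')
    P=top(W,t[:2],.05,.135,.18); print(n,len(P),mid(P) if len(P) else 0,P[:,2].min() if len(P) else 0)
    if len(P)>50:
        from scipy.optimize import least_squares
        print(least_squares(lambda c:np.hypot(P[:,0]-c[0],P[:,1]-c[1])-c[2]-(c[3]-P[:,2])*.113,[t[0],t[1],.03,.2],loss='soft_l1',f_scale=.002).x)
    Q=top(W,t[:2],.032,.192,.225); print(mid(Q) if len(Q) else 0, Q[:,2].max() if len(Q) else 0)
a=cv2.imread('pics/side9.png')[60:280,220:420]; cv2.imwrite('pics/side9c.png',cv2.resize(a,None,fx=2.7,fy=2.7))
E
```

```text
time: 30.4
tool_pos: [0.518, -0.384, 0.1989]
ee_rot: [-3.139, -0.001, 1.329]
wrist_force: [0.7, 0.1, -0.7]
width: 0.0621
finger_force: 29.7
time: 30.9
tool_pos: [0.5677, -0.1596, 0.1981]
ee_rot: [-3.136, -0.002, 1.334]
wrist_force: [-0.1, -0.2, -0.2]
width: 0.0617
finger_force: 29.7
time: 31.4
tool_pos: [0.5888, -0.0679, 0.1993]
ee_rot: [-3.137, 0.001, 1.334]
wrist_force: [1.3, 0.4, -1.2]
width: 0.062
finger_force: 29.7
[ 0.58880324 -0.06791692  0.19931932] [-3.13742286e+00  6.54517914e-04  1.33427940e+00]
scene 356 [ 5.891e-01 -8.210e-02  7.660e-02  6.920e-02  3.560e+02] 0.14316707628867154
[ 0.59204415 -0.06625318  0.03616111  0.14763244]
[ 5.888e-01 -7.050e-02  6.320e-02  5.390e-02  4.660e+02] 0.2194284019416648
side 372 [ 5.857e-01 -8.550e-02  7.020e-02  6.400e-02  3.720e+02] 0.14666257075652672
[ 0.58866129 -0.06852863 -0.28758222  3.00021796]
[ 5.887e-01 -7.360e-02  6.370e-02  5.140e-02  2.560e+02] 0.2249130629144866
wrist 2176 [ 5.913e-01 -5.610e-02  7.370e-02  4.260e-02  2.176e+03] 0.1469377244612903
[ 0.58897766 -0.0713366   0.03535168  0.14706529]
[ 5.8870e-01 -6.4400e-02  6.2000e-02  4.7700e-02  1.0488e+04] 0.22491248047092555
```

View pics/side9c.png

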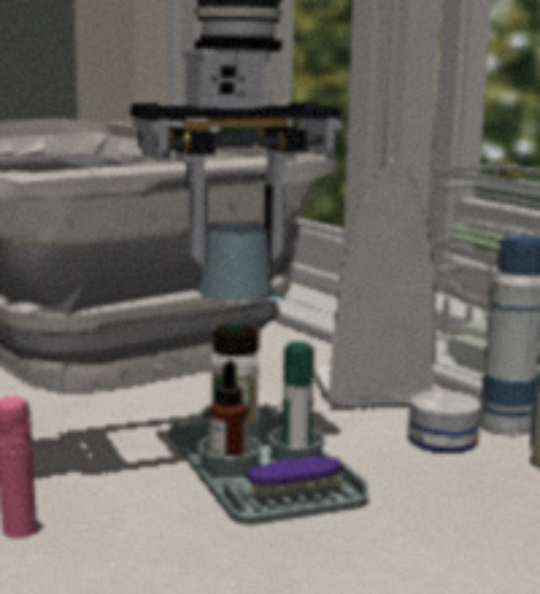

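```bash
python3 -m handwheel '[[[0,0,0],[0.01,0,-0.4],1],[[0,0,0],[0,0,-0.5],1],[[0,0,0],[0,0,-0.5],1],[[0,0,0],[0,0,-0.3],1],[[0,0,0],[0,0,0],1]]'
python3 -m handwheel '[[[0,0,0],[0,0,-0.05],1],[[0,0,0],[0,0,-0.03],1],[[0,0,0],[0,0,0],1],[[0,0,0],[0,0,0],1]]'
python3 - <<'E'
from h import *
o=robot.get_obs(); t=o['tool_pos']
p,W=cloud('side'); P=top(W,t[:2],.05,.035,.1); print(t,mid(P),P[:,2].min())
for z in (.05,.055,.06,.065,.07): print(z,len(top(W,t[:2],.06,z,z+.005)), mid(top(W,t[:2],.06,z,z+.005))[:4])
E
```

```text
time: 32.05
tool_pos: [0.5887, -0.0694, 0.1138]
ee_rot: [-3.136, 0.0, 1.331]
wrist_force: [1.0, -0.4, -0.7]
width: 0.062
finger_force: 29.7
time: 32.45
tool_pos: [0.5912, -0.0689, 0.114]
ee_rot: [3.14, -0.0, 1.333]
wrist_force: [-0.3, 0.1, -0.6]
width: 0.0619
finger_force: 29.7
[ 0.59115148 -0.06892351  0.11400728] [ 5.887e-01 -8.080e-02  7.930e-02  7.260e-02  3.990e+02] 0.035416524936413285
0.05 12 [ 0.5838 -0.0782  0.0342  0.0288]
0.055 2 [ 5.852e-01 -9.030e-02  2.900e-03  3.000e-04]
0.06 34 [ 0.5882 -0.0831  0.0661  0.0771]
0.065 51 [ 0.5836 -0.0908  0.0534  0.0688]
0.07 45 [ 0.5844 -0.0793  0.0573  0.049 ]
```

```bash
python3 -m handwheel '[[[0,0,0],[-0.02,0,-0.06],1],[[0,0,0],[0,0,-0.05],1],[[0,0,0],[0,0,0],1],[[0,0,0],[0,0,0],1]]'
python3 -m handwheel '[[[0,0,0],[0,0,-0.03],1],[[0,0,0],[0,0,0],1],[[0,0,0],[0,0,0],1]]'
python3 -m handwheel '[[[0,0,0],[0,0,-0.03],1],[[0,0,0],[0,0,0],1],[[0,0,0],[0,0,0],1]]'
```

```text
time: 32.9
tool_pos: [0.5894, -0.0688, 0.1071]
ee_rot: [-3.141, 0.0, 1.333]
wrist_force: [0.1, -0.8, -0.6]
width: 0.0615
finger_force: 29.7
time: 33.2
tool_pos: [0.5896, -0.0689, 0.1059]
ee_rot: [-3.142, -0.0, 1.333]
wrist_force: [0.2, -0.5, -0.2]
width: 0.0617
finger_force: 29.7
time: 33.5
tool_pos: [0.5899, -0.069, 0.105]
ee_rot: [3.14, 0.0, 1.333]
wrist_force: [-0.5, -0.1, 2.0]
width: 0.0615
finger_force: 29.9
```

```bash
python3 -m handwheel '[[[0,0,0],[0,0,-0.02],1],[[0,0,0],[0,0,0],1]]'
python3 -m handwheel '[[[0,0,0],[0,0,0],0.1],[[0,0,0],[0,0,0],0.1],[[0,0,0],[0,0,0],0.1],[[0,0,0],[0,0,0.3],0.1],[[0,0,0],[0,0,0.8],0.1]]'
python3 -m handwheel '[[[0,0,0],[0,0,0.9],0.1],[[0,0,0],[0,0,0.9],0.1],[[0,0,0],[-0.7,-0.5,0.3],0.1],[[0,0,0],[-0.9,-0.5,0],0.1],[[0,0,0],[-0.9,-0.5,0],0.1]]'
python3 -m handwheel '[[[0,0,0],[-0.9,-0.5,0],0.1],[[0,0,0],[-0.5,-0.5,0],0.1],[[0,0,0],[0,0,0],0.1],[[0,0,0],[0,0,0],0.1]]'
python3 - <<'E'
from h import *
for n in ['scene','side']:
    p,W=cloud(n); save(p,n+'10.png')
    P=top(W,(.59,-.069),.04,.105,.13); print(n,'cup top',mid(P),P[:,2].min(),P[:,2].max(), np.polyfit(P[:,0]-.59,P[:,2],1),np.polyfit(P[:,1]+.069,P[:,2],1))
    P=top(W,(.6025,-.1507),.025,.05,.125); print('stick',fitc(P,.014),P[:,2].max())
    P=top(W,(.5405,-.135),.025,.09,.12); print('bulb',mid(P),P[:,2].max())
    P=top(W,(.5532,-.2145),.05,.028,.045); print('brush',rect(P))
a=cv2.imread('pics/side10.png')[170:260,260:420]; b=cv2.imread('pics/scene10.png')[130:270,260:420]
cv2.imwrite('pics/end.png',np.vstack([cv2.resize(a,None,fx=3,fy=3),cv2.resize(b,None,fx=2.2,fy=2.2).copy()[:, :480] if 0 else cv2.resize(b,(480,330))]))
E
```

```text
time: 33.7
tool_pos: [0.5899, -0.069, 0.105]
ee_rot: [3.14, 0.0, 1.333]
wrist_force: [-1.4, 0.2, 6.5]
width: 0.0618
finger_force: 30.2
time: 34.2
tool_pos: [0.5868, -0.0683, 0.1545]
ee_rot: [-3.131, 0.0, 1.333]
wrist_force: [0.5, 0.1, 0.3]
width: 0.0843
finger_force: 0.0
time: 34.7
tool_pos: [0.4664, -0.1431, 0.2655]
ee_rot: [3.138, 0.001, 1.334]
wrist_force: [0.3, -1.6, 0.1]
width: 0.0847
finger_force: 0.0
time: 35.1
tool_pos: [0.3984, -0.192, 0.2645]
ee_rot: [3.139, -0.0, 1.331]
wrist_force: [0.3, 0.2, -0.8]
width: 0.0844
finger_force: 0.0Traceback (most recent call last):
  File "<stdin>", line 4, in <module>
  File "h.py", line 24, in mid
    a=P[:,:2]; return np.round(np.r_[(a.min(0)+a.max(0))/2,a.max(0)-a.min(0),len(a)],4)
                                      ~~~~~^^^
    return umr_minimum(a, axis, None, out, keepdims, initial, where)
ValueError: zero-size array to reduction operation minimum which has no identity
```

Scene view is occluded by the arm; I'll swing it aside and look again.

```bash
python3 -m handwheel '[[[0,0,0],[-0.3,-0.9,0],0],[[0,0,0],[-0.1,-0.9,0],0],[[0,0,0],[0,-0.9,0],0],[[0,0,0],[0,-0.9,0],0],[[0,0,0],[0,0,0],0]]'
python3 - <<'E'
from h import *
for n in ['scene','side']:
    p,W=cloud(n); save(p,n+'10.png')
    for nm,xy,r,z0,z1 in (('cup',(.59,-.069),.04,.105,.13),('cuprim',(.59,-.069),.06,.05,.07),('stick',(.6025,-.1507),.025,.1,.125),('bulb',(.5405,-.135),.025,.09,.12)):
        P=top(W,xy,r,z0,z1)
        if len(P)>5: print(n,nm,mid(P),P[:,2].max(),np.polyfit(P[:,0],P[:,2],1)[0],np.polyfit(P[:,1],P[:,2],1)[0])
    P=top(W,(.5532,-.2145),.05,.028,.045)
    if len(P)>5: print('brush',rect(P))
a=cv2.imread('pics/side10.png')[170:260,260:420]; b=cv2.imread('pics/scene10.png')[130:270,260:420]
cv2.imwrite('pics/end.png',np.vstack([cv2.resize(a,(480,270)),cv2.resize(b,(480,320))]))
E
```

```text
time: 35.65
tool_pos: [0.3791, -0.3752, 0.2612]
ee_rot: [-3.139, -0.001, 1.33]
wrist_force: [0.3, 0.5, -0.7]
width: 0.0942
finger_force: 0.0
scene cuprim [ 5.842e-01 -8.400e-02  5.740e-02  7.620e-02  1.860e+02] 0.06894433053949212 -0.09758697088801895 0.08175399758417462
scene stick [ 6.023e-01 -1.503e-01  2.620e-02  2.590e-02  1.030e+02] 0.11686038410888522 0.24834775733671816 0.14085671607658543
scene bulb [ 5.395e-01 -1.351e-01  1.140e-02  1.170e-02  3.200e+01] 0.1080942026341597 0.4463408995802425 0.22619307514386902
side cup [ 5.868e-01 -7.100e-02  5.430e-02  5.750e-02  1.820e+02] 0.11534418874453212 0.05957968255558848 0.08820400448103906
side cuprim [ 5.849e-01 -8.800e-02  6.250e-02  7.420e-02  1.420e+02] 0.06998716927084514 -0.04410815056862283 0.05581496518898825
side stick [ 5.995e-01 -1.519e-01  2.590e-02  2.780e-02  9.800e+01] 0.11630299047704046 0.15998112506930173 0.22409888017829965
side bulb [ 5.369e-01 -1.369e-01  9.800e-03  1.190e-02  3.900e+01] 0.10734596123295986 0.015861703973953662 0.23234409776659545
brush ((551.4431762695312, -215.9615478515625), (30.164073944091797, 82.38481903076172), 75.77397918701172)
```

View pics/end.png

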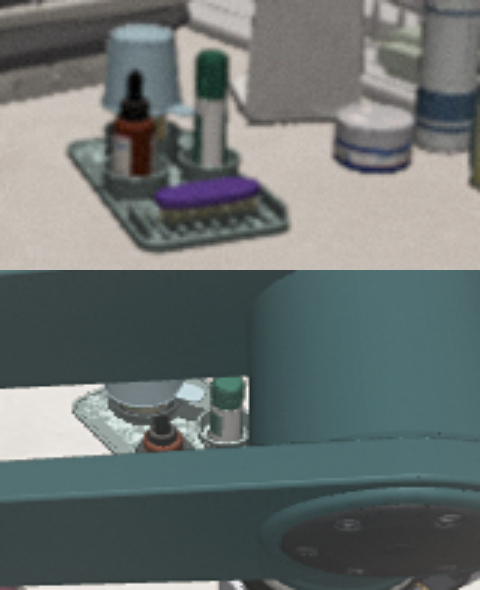

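The side view shows the cup level over the jar. The bottle, stick and brush are all in their places.

```bash
python3 -c "
from bench import robot
print(robot.close_job())"
```

```text
the job is handed in; nothing more can be done
None
```

The stain kit is laid out in the caddy with the dosing cup capped over the jar, and the job was handed in at about 36 s of the 141 s allowed. My last measurements put everything within tolerance, but no verdict came back.

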